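# Unsnap the cover of the polisher's reset box and press the reset

### The job

The polishing machine has tripped: free the white snap cover of the small grey reset box by squeezing its two orange tabs together just hard enough (the tabs and catches crack if forced, so do not pull before both are free), and set it right way up in the middle of the blue mat without dropping it. Then press the blue reset button inside the box fully in, gently, and let it go.

Things in the scene. Friction and masses are not known exactly. Their poses are not given: they have to be found in the camera images.
- reset_box: Grey open-topped box, fixed, 88 (x) x 72 (y) x 46 mm high, 6 mm walls, a screw flange at each x end, a black cable gland at +x. Origin at the centre of its underside, z up. Inside each y wall's middle a catch 26 mm long (x) reaches in to y = +-26 mm, from 40 to 46 mm height. Over 25 N of the fingers on box or button damages it.
- box_mouth (a point): Centre of the box's mouth, level with its rim, 46 mm above the worktop. Free opening with the cover off: 76 mm (x) by 52 mm (y). Straight below it is the round blue reset button, 23 mm across, pointing up, on a black unit 40 x 34 mm. Its depth differs from box to box: its top is 14 to 24 mm below the rim and must be found by touch.
- cover: White snap cover, 65 to 110 g, snapped on to the box: plate 88 (x) x 72 (y) x 4 mm over four corner skirts with 1 mm play in the box. Origin at the centre, level with the skirts' feet, on which it stands; the plate's top is 20 mm above it, z up. Fitted, the origin is 30 mm above the worktop and the axes match the box's. Over 20 N between cover and box breaks the catches.
- cover_grip (a point): Midway between the cover's two orange thumb pads, at half their height: 35 mm above the cover's origin, 15 mm above its plate, 65 mm above the worktop when fitted. Both hooks must be clear at once, so the squeeze must be centred to about 1 mm; off centre it pushes the cover sideways on the box, felt as a side force. A cover still hooked lifts only 1 mm.
- tab_left: Orange spring tab at the cover's +y side. Thumb pad 22 mm wide (x), 22 to 46 mm above the cover's origin, outer face 27 mm from the centre (54 mm over both). Slides straight in: moves from 6 N, its hook clears the catch at 3.5 mm (13 N), stop at 4.5 mm (15 N; 45 mm over both pads); springs back. Over 25 N cracks it. Origin at the cover's origin when at rest.
- tab_right: The same orange tab at the cover's -y side, mirrored. Origin at the cover's origin when at rest.
- mat: Flat dark mat with a blue face, 160 mm (x) by 140 mm (y) by 3 mm, fixed to the worktop. Origin at the centre of its underside, z up.
- reset_button (a joint): How far the blue button is pressed, in m: 0 is out, 0.006 is fully in at its stop. Spring: moves from 1.4 N, clicks (resets) at 4 mm (4.2 N) and is at its stop at 5.6 N. It springs back.
Things that resemble listed ones, but are neither listed nor needed, are in the scene too. There is more than one size of the cover; the one meant has the size given above. Of the things shaped like the reset_box, the grey one is meant.

How it is judged:
By the outcome, as a careful person would: the job done as asked, in the order asked, and still so for the second after the job is handed in, with the robot touching nothing.
It also fails if it takes over 69 s, if anything falls off the work surface, if the arm or the gripper's body presses on something with over 40 N, if the wrist force passes 120 N, or if a joint passes its speed limit or range.

### The arm

A 6-joint arm with a two-finger parallel gripper is mounted at the origin on a cart in front of the work surface, level with it; the furniture and walls round the work are solid. World frame = base frame: x ahead of the robot, y to its left, z up, the work surface at z = 0. Lengths are in mm, angles in rad, forces in N, time in s.
With the tool pointing down it reaches from about 325 to 775 mm from the base axis. Payload 5.5 kg.
Tool frame: the origin (TCP) lies between the finger pads; the fingertips stand 11 mm ahead of it and the grasp point (between the pads) lies 8 mm behind it (finger_overhang is the distance from the TCP to the fingertips, in mm); z points along the fingers, y is the line along which they close (so a half turn about z gives the same grasp; the last joint's range is limited). The gripper opens to 85 mm and grips with 20 to 120 N. Pads are 22 mm wide; open, the fingers measure 114 mm over their backs; the gripper's body (76 mm by 85 mm) begins 54 mm behind the grasp point. The pads swing forward as they close: fully open they stand 13 mm farther back than shut.
Start: joints at [-1.26, 0.091, 1.231, -0, 1.82, -0.057], TCP at [215.739, -559.887, 242.275] pointing down, gripper open.
Joint ranges: [-2.87, 2.87], [-0.86, 2.18], [0.17, 2.46], [-1.51, 4.65], [0.06, 2.69], [-2.65, 2.65]. Speed limits (rad/s): [2.57, 2.57, 3.01, 3.14, 3.14, 3.14].

### API

Orientations are given as a 3x3 rotation matrix whose columns are the frame's x, y, z axes.
In Python, from cell import * gives the robot as it stands.
- The arm moves only by the tool move_arm, never from a script. Its argument "steps" is a list of rows, each an object with "offset": the shift along the world's x, y, z in units of 30 cm (1.0 is 30 cm), a list of three; "twist": the turn, a rotation vector about the world's x, y, z in units of 90 degrees (1.0 is 90 degrees), a list of three; "jaw": the closure, from 0 (fully open) to 1 (shut). In form: [{"offset": [dx, dy, dz], "twist": [ax, ay, az], "jaw": jaw}, ...]. A call has 1 to 12 rows; each row is the pose to reach, as a shift and turn from the pose commanded when the call began; what a row does not reach only later rows make up. A row lasts 1/10 s, in which the tool goes at most 50 mm and 8.59 degrees, less where a joint would pass 70% of its speed; a pose out of reach is approached as far as the arm can. A call with a number of a shift or a turn outside -1 to 1 is refused whole. A call with a gripper value outside its range is refused whole. The fingers move at their own pace and stop on an object; the grip force is fixed at half the most. Time passes only in rows, so rows that repeat a pose let the fingers close. It gives the time, the measured TCP pose, the force, the opening and the grip force at its end, in the units of the state.
- read_state(): the state, without advancing time (a new reading comes with each control period).
- capture(name): name is "side" or "top"; returns a dict with "image" (480x640x3 uint8, blue, green, red), "intrinsics" (3x3 intrinsics, pixels), "R" (3x3) and "t" (3): a world point X has camera coordinates R X + t. Camera axes: x right, y down, z forward; pixel columns grow to the right and rows downward; lengths in mm; the calibration is good to about 2 mm. A picture is of the moment at which its call begins. There is no depth.
- finish_job(): hands the job in; it is judged then, once.
The state is a dict: "time": time; "joint_positions": joint angles; "joint_velocities": joint speeds; "tau": joint torques, N m; "position": TCP position; "tcp_rot": TCP orientation; "force": force on the tool from outside, world axes, zero at the start; "torque": the same for the moment, N m; "grip_width": finger opening in mm; "grip_force": force on a finger pad.
Only numpy, scipy, OpenCV 4.12 (cv2) and the standard library are available. Lean on these libraries where they do the work, as an engineer would, in place of code of your own. Each camera call takes 0.05 s, during which the arm holds its last target. There are 200 camera calls.

## Working session

There is one attempt and no reset: what is moved stays moved. The work goes in short steps, Python scripts to look and compute and a tool call to move; the robot and the scene stay as the last step left them, time stands still between calls to the robot, and variables do not carry over. Pictures are saved under pics/ and viewed, at most 10 in all, crops included, and the job is handed in when it is done.

Besides the shell and the picture viewer there is one more tool, called as name([rows], argument=value, ...), one row to a line, values as JSON. move_arm: Moves the arm, as the interface text tells. Its arguments: {"type":"object","properties":{"steps":{"type":"array"}},"required":["steps"]}

```bash
mkdir -p pics; ls; python3 - <<'E'
from cell import *
import cv2,pickle
s=read_state();print(s)
d={}
for n in("side","top"):
    c=capture(n);d[n]=c;cv2.imwrite(f"pics/{n}0.png",c["image"]);print(n,c["intrinsics"],c["R"],c["t"])
pickle.dump(d,open("c0.pkl","wb"))
E
```

```text
pics
{'time': 0.0, 'joint_positions': array([-1.25970574e+00,  9.18482194e-02,  1.23191728e+00, -1.11736800e-05,
        1.81975525e+00, -5.66885726e-02]), 'joint_velocities': array([-0.00091885, -0.00132696, -0.00128339,  0.00337894,  0.00119806,
        0.00081868]), 'tau': array([-2.49362056e-03, -4.58741963e+01, -4.18021059e+01, -2.59048529e-04,
        1.16987349e-02, -1.85836234e-05]), 'position': array([ 215.64907028, -559.631484  ,  241.13946486]), 'tcp_rot': array([[ 9.33129151e-01,  3.59540857e-01, -6.00494548e-04],
       [ 3.59541345e-01, -9.33127357e-01,  1.83223519e-03],
       [ 9.84255211e-05, -1.92561469e-03, -9.99998141e-01]]), 'force': array([ 0.35854971,  1.39619147, -0.34692163]), 'torque': array([-0.04335293, -0.02912347, -0.033779  ]), 'grip_force': 0.0, 'grip_width': 85.58952525206688}
side [[471.63798848   0.         323.22166145]
 [  0.         471.63798848 240.97062887]
 [  0.           0.           1.        ]] [[-0.9416891  -0.33640447  0.0073258 ]
 [-0.2085901   0.566541   -0.797196  ]
 [ 0.26402993 -0.75223888 -0.60367613]] [463.79552323 207.66287246 733.81861741]
top [[440.75669944   0.         317.92170122]
 [  0.         440.75669944 236.53366662]
 [  0.           0.           1.        ]] [[ 0.01176894 -0.99990034  0.00779718]
 [-0.98265385 -0.01300851 -0.18499242]
 [ 0.18507541 -0.00548477 -0.98270902]] [-67.96652255 481.36723412 839.71247237]
```

View pics/top0.png

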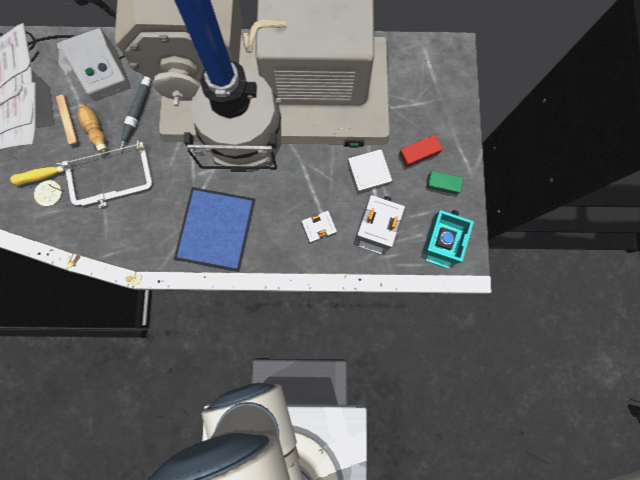

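View pics/side0.png

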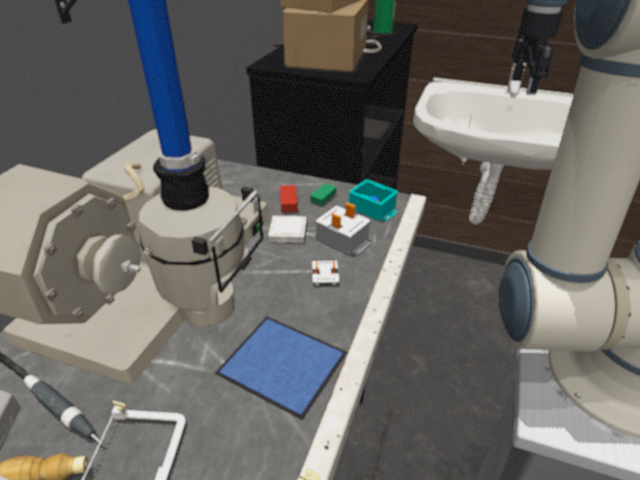

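Top view: the grey box with its white cover is at about (381,222), with the orange tabs at (371,215) and (397,212). The blue mat is at about (215,229). In the side view the box is at (343,228) and the mat at (282,365). Next I'll enlarge both.

```bash
cat > h.py <<'E'
import numpy as np,cv2
def proj(c,X):
    X=np.atleast_2d(X);p=(c["R"]@X.T).T+c["t"];p=p@c["intrinsics"].T;return p[:,:2]/p[:,2:]
def ray(c,u,v,z):
    d=c["R"].T@np.linalg.solve(c["intrinsics"],[u,v,1]);o=-c["R"].T@c["t"];return o+d*(z-o[2])/d[2]
E
python3 - <<'E'
import pickle,cv2,numpy as np
d=pickle.load(open("c0.pkl","rb"))
a=d["top"]["image"][185:260,350:416];b=d["side"]["image"][195:259,310:376]
A=cv2.resize(a,None,fx=6,fy=6,interpolation=cv2.INTER_CUBIC);B=cv2.resize(b,None,fx=6,fy=6,interpolation=cv2.INTER_CUBIC)
o=np.zeros((450,792,3),np.uint8);o[:450,:396]=A;o[:384,396:]=B
cv2.imwrite("pics/crop0.png",o)
from h import *
for n in d:
    h=cv2.cvtColor(d[n]["image"],cv2.COLOR_BGR2HSV)
    m=cv2.inRange(h,(105,100,60),(120,255,255))
    k,l,st,ce=cv2.connectedComponentsWithStats(m)
    box={"top":(215,229),"side":(282,365)}[n]
    i=l[box[1],box[0]];cs=cv2.findContours((l==i).astype(np.uint8),0,1)[0]
    r=cv2.minAreaRect(cs[0]); ap=cv2.approxPolyDP(cs[0],6,True).reshape(-1,2)
    P=np.array([ray(d[n],u,v,3) for u,v in ap]);print(n,ap.tolist(),P.round(),P.mean(0))
    m=cv2.inRange(h,(8,150,90),(22,255,255));k,l,st,ce=cv2.connectedComponentsWithStats(m)
    for s,c in zip(st,ce):
        if s[4]<2000 and 300<c[0]<420 and 180<c[1]<270: print(s,c)
E
```

```text
side [[266, 319], [220, 372], [301, 413], [342, 353]] [[567.  85.   3.]
 [587. 211.   3.]
 [443. 234.   3.]
 [421. 111.   3.]] [504.32632451 160.26460638   3.        ]
[346 203   9  14  99] [349.82828283 209.51515152]
[333 214   7  14  77] [335.93506494 220.62337662]
top [[193, 190], [177, 256], [237, 267], [251, 201]] [[588. 207.   3.]
 [445. 231.   3.]
 [424. 105.   3.]
 [565.  82.   3.]] [505.50571969 156.00467839   3.        ]
[368 209   5  12  30] [370.36666667 214.8       ]
[313 216   6   4  15] [315.66666667 217.46666667]
[390 217   7  12  39] [393.30769231 222.84615385]
[319 230   7   7  26] [321.88461538 233.        ]
```

View pics/crop0.png

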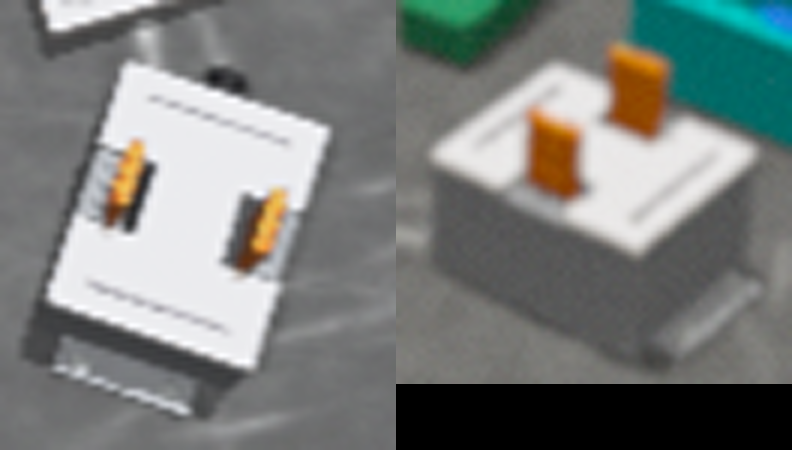

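The left crop (top view) shows plate corners at (129,62), (330,128), (252,370) and (48,300), with the black gland (+x end) at (227,78). The right crop (side view) shows plate corners at (556,62), (757,150), (640,252) and (432,157). Next is a joint pose fit.

```bash
python3 - <<'E'
import pickle
from h import *
from scipy.optimize import least_squares
d=pickle.load(open("c0.pkl","rb"))
# model order: (+x,+y),(+x,-y),(-x,-y),(-x,+y) 
T=(np.array([(129,62),(330,128),(252,370),(48,300)])+.5)/6-.5+[350,185]
S=(np.array([(556-396,62),(432-396,157),(640-396,252),(757-396,150)])+.5)/6-.5+[310,195]
C=np.array([(44,36),(44,-36),(-44,-36),(-44,36)])
def f2(p,n,z,C):
    c,s=np.cos(p[2]),np.sin(p[2]);P=C@np.array([[c,s],[-s,c]])+p[:2]
    return proj(d[n],np.c_[P,np.full(len(P),z)])
# side ordering unknown: match by nearest
w=np.mean([ray(d["top"],*t,50) for t in T],0);print(w)
t=least_squares(lambda p:(f2(p,"top",50,C)-T).ravel(),[w[0],w[1],-.3]);print("top",t.x,t.fun.round(2))
m=f2(t.x,"side",50,C);idx=[np.argmin(((S-q)**2).sum(1)) for q in m];print(idx);S=S[idx]
q=least_squares(lambda p:(f2(p,"side",50,C)-S).ravel(),t.x);print("side",q.x,q.fun.round(2))
b=least_squares(lambda p:np.r_[(f2(p,"top",50,C)-T).ravel(),(f2(p,"side",50,C)-S).ravel()],t.x);print("both",b.x)
# mat
C=np.array([(80,70),(80,-70),(-80,-70),(-80,70)])
MT=np.array([[193,190],[251,201],[237,267],[177,256]]);
t=least_squares(lambda p:(f2(p,"top",3,C)-MT).ravel(),[505,157,.15]);print("mat",t.x,t.fun.round(1))
x,y,yaw=b.x; from cell import read_state
s=read_state();print("force",s["force"],s["position"],s["grip_width"])
R=s["tcp_rot"];a=np.arctan2(R[1,1],R[0,1]);print("tcp y ang",np.degrees(a),"want",np.degrees(yaw)+90)
E
```

```text
[ 516.34914902 -188.94905958   50.        ]
top [ 5.16363182e+02 -1.88947707e+02 -3.23272203e-01] [-0.14 -0.31  0.15  0.04  0.16  0.16 -0.17  0.1 ]
[np.int64(1), np.int64(0), np.int64(3), np.int64(2)]
side [ 5.15083711e+02 -1.82769835e+02 -3.13016838e-01] [-0.21 -0.33 -0.24  0.64  0.42  0.25  0.02 -0.51]
both [ 5.16161244e+02 -1.87458078e+02 -3.19359443e-01]
mat [ 5.06076600e+02  1.55972808e+02 -1.67907206e-01] [-2.  -3.9  3.9 -3.5  2.1  3.9 -3.9  2.9]
force [-0.14930657 -0.06655712  0.81436994] [ 215.65808765 -559.64000246  241.25492795] 85.36836267438319
tcp y ang -68.92586784305126 want 71.70205175309779
```

move_arm([
  {"offset": [0.15,0.15,0],"twist": [0,0,-0.09],"jaw": 0.45},
  {"offset": [0.3,0.3,0],"twist": [0,0,-0.18],"jaw": 0.45},
  {"offset": [0.4,0.4,0],"twist": [0,0,-0.27],"jaw": 0.45},
  {"offset": [0.5,0.5,0],"twist": [0,0,-0.36],"jaw": 0.45},
  {"offset": [0.6,0.6,0],"twist": [0,0,-0.437],"jaw": 0.45},
  {"offset": [0.7,0.7,0],"twist": [0,0,-0.437],"jaw": 0.45},
  {"offset": [0.8,0.8,0],"twist": [0,0,-0.437],"jaw": 0.45},
  {"offset": [0.9,0.9,0],"twist": [0,0,-0.437],"jaw": 0.45},
  {"offset": [0.95,0.95,0],"twist": [0,0,-0.437],"jaw": 0.45},
  {"offset": [0.95,0.95,0],"twist": [0,0,-0.437],"jaw": 0.45},
  {"offset": [0.95,0.95,0],"twist": [0,0,-0.437],"jaw": 0.45},
  {"offset": [0.95,0.95,0],"twist": [0,0,-0.437],"jaw": 0.45},
])

```text
time: 1.3
position: [500.0, -275.7, 242.1]
tcp_rot: [[0.949, -0.314, -0.001], [-0.314, -0.949, -0.0], [-0.001, 0.0, -1.0]]
force: [0.3, -0.2, 0.3]
grip_width: 47.2
grip_force: 0.0
```

move_arm([
  {"offset": [0.027,0.146,-0.1],"twist": [0,0,0],"jaw": 0.22},
  {"offset": [0.0533,0.2925,-0.2],"twist": [0,0,0],"jaw": 0.22},
  {"offset": [0.0533,0.2925,-0.3],"twist": [0,0,0],"jaw": 0.22},
  {"offset": [0.0533,0.2925,-0.4],"twist": [0,0,0],"jaw": 0.22},
  {"offset": [0.0533,0.2925,-0.46],"twist": [0,0,0],"jaw": 0.22},
  {"offset": [0.0533,0.2925,-0.46],"twist": [0,0,0],"jaw": 0.22},
  {"offset": [0.0533,0.2925,-0.46],"twist": [0,0,0],"jaw": 0.22},
])

```text
time: 2.0
position: [516.3, -188.1, 104.8]
tcp_rot: [[0.949, -0.315, 0.0], [-0.315, -0.949, -0.0], [0.0, 0.0, -1.0]]
force: [0.3, -0.1, -0.0]
grip_width: 66.8
grip_force: 0.0
```

```bash
python3 - <<'E'
from cell import *
from h import *
s=read_state();print(s["position"],s["tcp_rot"][:,1],s["force"],s["grip_width"])
ims=[]
for n,(u,v) in (("top",(383,215)),("side",(343,210))):
    c=capture(n);P=s["position"];q=proj(c,P+np.array([0,0,-11]));print(n,q)
    im=c["image"][v-50:v+50,u-33:u+33];ims.append(cv2.resize(im,None,fx=6,fy=6,interpolation=cv2.INTER_CUBIC))
cv2.imwrite("pics/a1.png",np.hstack(ims))
E
```

```text
[ 516.33973949 -188.11124715  104.83784227] [-3.14815999e-01 -9.49152710e-01  1.42731026e-04] [ 0.34181986 -0.06895207 -0.02854639] 66.84317897840738
top [[384.20272327 215.16227156]]
side [[343.73308197 200.76041714]]
```

View pics/a1.png

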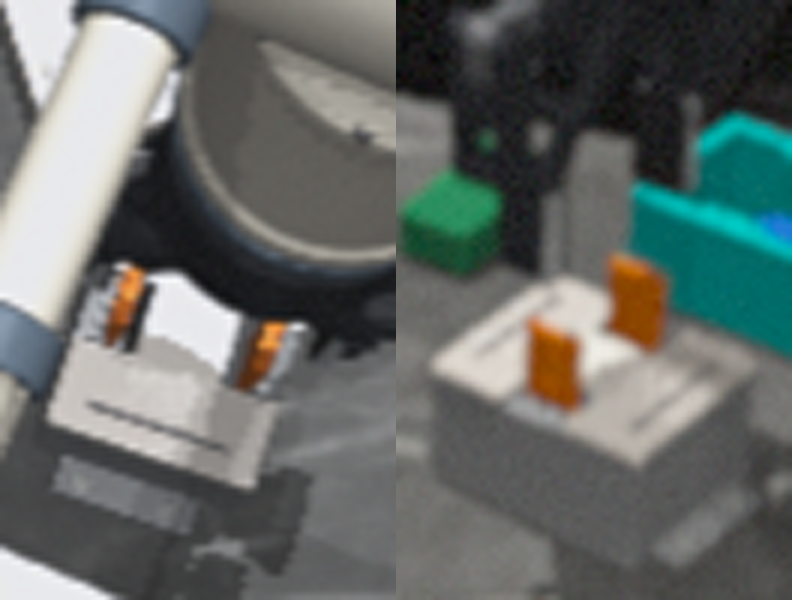

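The crop shows both fingers straddling the orange pads, with tips at about (525,275) and (660,195) in the side view. That agrees with the calibration to about 1 px, so I'll go down.

move_arm([
  {"offset": [0,0,-0.05],"twist": [0,0,0],"jaw": 0.22},
  {"offset": [0,0,-0.08],"twist": [0,0,0],"jaw": 0.22},
  {"offset": [0,0,-0.11],"twist": [0,0,0],"jaw": 0.22},
  {"offset": [0,0,-0.125],"twist": [0,0,0],"jaw": 0.22},
  {"offset": [0,0,-0.14],"twist": [0,0,0],"jaw": 0.22},
  {"offset": [0,0,-0.14],"twist": [0,0,0],"jaw": 0.22},
])

```text
time: 2.7
position: [516.4, -186.9, 61.4]
tcp_rot: [[0.95, -0.313, -0.001], [-0.313, -0.95, 0.001], [-0.001, -0.0, -1.0]]
force: [-0.1, 0.2, -0.0]
grip_width: 66.5
grip_force: 0.0
```

move_arm([
  {"offset": [0,0,0],"twist": [0,0,0],"jaw": 0.3},
  {"offset": [0,0,0],"twist": [0,0,0],"jaw": 0.3},
  {"offset": [0,0,0],"twist": [0,0,0],"jaw": 0.3},
])

```text
time: 3.0
position: [517.0, -187.2, 62.8]
tcp_rot: [[0.95, -0.313, 0.001], [-0.313, -0.95, -0.0], [0.001, 0.0, -1.0]]
force: [-0.2, -0.3, -0.4]
grip_width: 59.6
grip_force: 0.0
```

move_arm([
  {"offset": [0,0,0],"twist": [0,0,0],"jaw": 0.34},
  {"offset": [0,0,0],"twist": [0,0,0],"jaw": 0.34},
  {"offset": [0,0,0],"twist": [0,0,0],"jaw": 0.34},
])

```text
time: 3.3
position: [516.8, -187.2, 62.4]
tcp_rot: [[0.95, -0.313, 0.0], [-0.313, -0.95, -0.0], [0.0, 0.0, -1.0]]
force: [-0.6, -0.2, -0.1]
grip_width: 56.5
grip_force: 0.0
```

move_arm([
  {"offset": [0,0,0],"twist": [0,0,0],"jaw": 0.365},
  {"offset": [0,0,0],"twist": [0,0,0],"jaw": 0.365},
  {"offset": [0,0,0],"twist": [0,0,0],"jaw": 0.365},
])

```text
time: 3.6
position: [516.7, -187.3, 62.3]
tcp_rot: [[0.95, -0.313, 0.0], [-0.313, -0.95, -0.0], [0.0, 0.0, -1.0]]
force: [0.2, -1.6, 0.8]
grip_width: 54.3
grip_force: 0.4
```

move_arm([
  {"offset": [0,0,0],"twist": [0,0,0],"jaw": 0.38},
  {"offset": [0,0,0],"twist": [0,0,0],"jaw": 0.38},
  {"offset": [0,0,0],"twist": [0,0,0],"jaw": 0.38},
])

```text
time: 3.9
position: [516.9, -187.2, 62.6]
tcp_rot: [[0.95, -0.313, 0.0], [-0.313, -0.95, -0.0], [0.0, 0.0, -1.0]]
force: [0.3, -0.3, 2.7]
grip_width: 53.2
grip_force: 6.6
```

move_arm([
  {"offset": [0,0,0],"twist": [0,0,0],"jaw": 0.41},
  {"offset": [0,0,0],"twist": [0,0,0],"jaw": 0.41},
  {"offset": [0,0,0],"twist": [0,0,0],"jaw": 0.41},
])

```text
time: 4.2
position: [516.9, -187.2, 63.0]
tcp_rot: [[0.95, -0.313, 0.001], [-0.313, -0.95, -0.0], [0.001, 0.0, -1.0]]
force: [-1.7, -0.1, 5.6]
grip_width: 50.6
grip_force: 9.0
```

move_arm([
  {"offset": [0,0,0],"twist": [0,0,0],"jaw": 0.435},
  {"offset": [0,0,0],"twist": [0,0,0],"jaw": 0.435},
  {"offset": [0,0,0],"twist": [0,0,0],"jaw": 0.435},
])

```text
time: 4.5
position: [517.0, -187.2, 63.3]
tcp_rot: [[0.95, -0.313, 0.001], [-0.313, -0.95, -0.0], [0.001, 0.0, -1.0]]
force: [-2.6, 0.8, 7.0]
grip_width: 48.5
grip_force: 11.0
```

move_arm([
  {"offset": [0,0,0.002],"twist": [0,0,0],"jaw": 0.45},
  {"offset": [0,0,0.002],"twist": [0,0,0],"jaw": 0.46},
  {"offset": [0,0,0.002],"twist": [0,0,0],"jaw": 0.46},
  {"offset": [0,0,0.002],"twist": [0,0,0],"jaw": 0.46},
])

```text
time: 4.9
position: [517.0, -187.2, 63.7]
tcp_rot: [[0.95, -0.313, 0.001], [-0.313, -0.95, -0.0], [0.001, 0.0, -1.0]]
force: [-2.4, 0.9, 6.2]
grip_width: 46.3
grip_force: 12.9
```

move_arm([
  {"offset": [0,0,0.002],"twist": [0,0,0],"jaw": 0.467},
  {"offset": [0,0,0.002],"twist": [0,0,0],"jaw": 0.467},
  {"offset": [0,0,0.002],"twist": [0,0,0],"jaw": 0.467},
])

```text
time: 5.2
position: [517.0, -187.2, 63.8]
tcp_rot: [[0.95, -0.313, 0.001], [-0.313, -0.95, -0.0], [0.001, 0.0, -1.0]]
force: [-0.9, 0.0, 5.9]
grip_width: 45.9
grip_force: 13.5
```

move_arm([
  {"offset": [0,0,0.0],"twist": [0,0,0],"jaw": 0.472},
  {"offset": [0,0,0.0],"twist": [0,0,0],"jaw": 0.472},
  {"offset": [0,0,0.003],"twist": [0,0,0],"jaw": 0.472},
  {"offset": [0,0,0.003],"twist": [0,0,0],"jaw": 0.472},
])

```text
time: 5.6
position: [516.6, -187.0, 63.9]
tcp_rot: [[0.95, -0.313, -0.0], [-0.313, -0.95, 0.0], [-0.0, -0.0, -1.0]]
force: [0.2, -0.2, 1.3]
grip_width: 45.0
grip_force: 13.8
```

move_arm([
  {"offset": [0,0,0.003],"twist": [0,0,0],"jaw": 0.472},
  {"offset": [0,0,0.003],"twist": [0,0,0],"jaw": 0.472},
])

```text
time: 5.8
position: [516.3, -186.9, 64.6]
tcp_rot: [[0.95, -0.313, -0.001], [-0.313, -0.95, 0.001], [-0.001, -0.0, -1.0]]
force: [0.4, -0.2, 0.0]
grip_width: 45.4
grip_force: 13.7
```

move_arm([
  {"offset": [0,0,0.002],"twist": [0,0,0],"jaw": 0.472},
  {"offset": [0,0,0.004],"twist": [0,0,0],"jaw": 0.472},
  {"offset": [0,0,0.004],"twist": [0,0,0],"jaw": 0.472},
])

```text
time: 6.1
position: [516.7, -187.1, 66.4]
tcp_rot: [[0.95, -0.313, -0.0], [-0.313, -0.95, 0.0], [-0.0, -0.0, -1.0]]
force: [-0.3, -0.6, -0.9]
grip_width: 45.1
grip_force: 13.7
```

move_arm([
  {"offset": [0,0,0.002],"twist": [0,0,0],"jaw": 0.472},
  {"offset": [0,0,0.004],"twist": [0,0,0],"jaw": 0.472},
  {"offset": [0,0,0.004],"twist": [0,0,0],"jaw": 0.472},
])

```text
time: 6.4
position: [516.8, -187.2, 67.8]
tcp_rot: [[0.95, -0.313, 0.0], [-0.313, -0.95, -0.0], [0.0, 0.0, -1.0]]
force: [0.2, 1.0, -1.0]
grip_width: 45.5
grip_force: 13.7
```

The cover is free: it has lifted about 4 mm and the load is only its weight. Lifting on gently.

move_arm([
  {"offset": [0,0,0.01],"twist": [0,0,0],"jaw": 0.472},
  {"offset": [0,0,0.02],"twist": [0,0,0],"jaw": 0.472},
  {"offset": [0,0,0.03],"twist": [0,0,0],"jaw": 0.472},
  {"offset": [0,0,0.04],"twist": [0,0,0],"jaw": 0.472},
  {"offset": [0,0,0.06],"twist": [0,0,0],"jaw": 0.472},
  {"offset": [0,0,0.08],"twist": [0,0,0],"jaw": 0.472},
  {"offset": [0,0,0.11],"twist": [0,0,0],"jaw": 0.472},
  {"offset": [0,0,0.14],"twist": [0,0,0],"jaw": 0.472},
  {"offset": [0,0,0.17],"twist": [0,0,0],"jaw": 0.472},
  {"offset": [0,0,0.19],"twist": [0,0,0],"jaw": 0.472},
  {"offset": [0,0,0.2],"twist": [0,0,0],"jaw": 0.472},
  {"offset": [0,0,0.2],"twist": [0,0,0],"jaw": 0.472},
])

```text
time: 7.6
position: [516.9, -187.2, 128.3]
tcp_rot: [[0.95, -0.313, 0.001], [-0.313, -0.95, -0.0], [0.001, 0.0, -1.0]]
force: [-0.8, 0.9, -0.7]
grip_width: 45.6
grip_force: 13.7
```

```bash
python3 - <<'E'
from cell import *
from h import *
s=read_state();print(s["position"],s["force"],s["grip_width"],s["joint_positions"])
c=capture("side");im=c["image"][120:270,260:420]
cv2.imwrite("pics/a2.png",cv2.resize(im,None,fx=4,fy=4,interpolation=cv2.INTER_CUBIC))
E
```

```text
[ 516.9353534  -187.23724667  128.26828423] [-0.79521024  0.86712206 -0.73441346] 45.61143544781646 [-4.09395786e-01 -3.71782037e-02  1.56279043e+00  1.37277826e-05
  1.61510110e+00  1.48007264e+00]
```

View pics/a2.png

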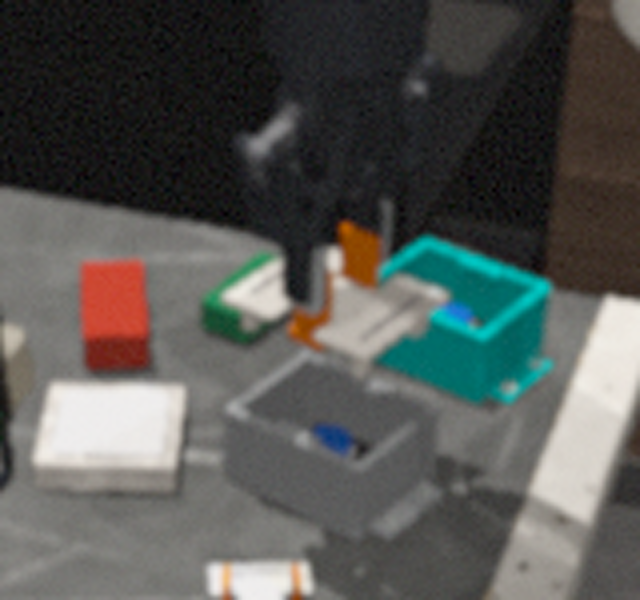

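The cover hangs level in the gripper above the open grey box, with the blue button at about (335,437) in the crop. Before the traverse I'll check clearance to the machine's guard.

```bash
python3 - <<'E'
import pickle
from h import *
d=pickle.load(open("c0.pkl","rb"))
Ps=[d[n]["intrinsics"]@np.c_[d[n]["R"],d[n]["t"]] for n in("top","side")]
for a,b in(((190,165),(218,288)),((275,167),(262,235)),((275,167),(247,190)),((190,165),(205,245)),((190,147),(205,245)),((275,147),(247,190))):
    X=cv2.triangulatePoints(Ps[0],Ps[1],np.array(a,float),np.array(b,float));X=(X[:3]/X[3]).ravel()
    print(X.round(),(proj(d["top"],X)-a).round(1),(proj(d["side"],X)-b).round(1))
E
```

```text
[592. 174. 146.] [[0.2 0.7]] [[-0.7 -0.3]]
[596.  20. 131.] [[0.  0.1]] [[-0.1 -0. ]]
[594.  19. 212.] [[ -3.9 -15. ]] [[12.7  4.1]]
[591. 162. 207.] [[ -3.2 -11.2]] [[11.2  4.2]]
[607. 159. 206.] [[-0.5 -2.1]] [[2.1 0.9]]
[612.  15. 211.] [[-1.1 -4.5]] [[3.9 1.5]]
```

move_arm([
  {"offset": [0,0.03,0],"twist": [0,0,0],"jaw": 0.472},
  {"offset": [-0.01,0.08,0],"twist": [0,0,0],"jaw": 0.472},
  {"offset": [-0.02,0.15,0],"twist": [0,0,0.01],"jaw": 0.472},
  {"offset": [-0.03,0.22,0],"twist": [0,0,0.02],"jaw": 0.472},
  {"offset": [-0.04,0.3,0],"twist": [0,0,0.03],"jaw": 0.472},
  {"offset": [-0.04,0.38,0],"twist": [0,0,0.04],"jaw": 0.472},
  {"offset": [-0.04,0.46,0],"twist": [0,0,0.05],"jaw": 0.472},
  {"offset": [-0.04,0.54,0],"twist": [0,0,0.06],"jaw": 0.472},
  {"offset": [-0.04,0.62,0],"twist": [0,0,0.07],"jaw": 0.472},
  {"offset": [-0.04,0.7,0],"twist": [0,0,0.08],"jaw": 0.472},
  {"offset": [-0.04,0.76,0],"twist": [0,0,0.09],"jaw": 0.472},
  {"offset": [-0.04,0.8,0],"twist": [0,0,0.097],"jaw": 0.472},
])

```text
time: 8.85
position: [503.9, 55.1, 127.4]
tcp_rot: [[0.987, -0.163, -0.001], [-0.163, -0.987, 0.001], [-0.001, -0.0, -1.0]]
force: [-0.4, 0.3, -1.5]
grip_width: 45.3
grip_force: 13.7
```

move_arm([
  {"offset": [0,0.06,0],"twist": [0,0,0],"jaw": 0.472},
  {"offset": [0,0.12,0],"twist": [0,0,0],"jaw": 0.472},
  {"offset": [0,0.18,0],"twist": [0,0,0],"jaw": 0.472},
  {"offset": [0,0.24,0],"twist": [0,0,0],"jaw": 0.472},
  {"offset": [0,0.29,-0.02],"twist": [0,0,0],"jaw": 0.472},
  {"offset": [0,0.33,-0.06],"twist": [0,0,0],"jaw": 0.472},
  {"offset": [0,0.347,-0.1],"twist": [0,0,0],"jaw": 0.472},
  {"offset": [0,0.347,-0.14],"twist": [0,0,0],"jaw": 0.472},
  {"offset": [0,0.347,-0.17],"twist": [0,0,0],"jaw": 0.472},
  {"offset": [0,0.347,-0.2],"twist": [0,0,0],"jaw": 0.472},
  {"offset": [0,0.347,-0.22],"twist": [0,0,0],"jaw": 0.472},
  {"offset": [0,0.347,-0.22],"twist": [0,0,0],"jaw": 0.472},
])

```text
time: 10.05
position: [504.3, 156.4, 60.5]
tcp_rot: [[0.986, -0.166, -0.002], [-0.166, -0.986, -0.0], [-0.002, 0.001, -1.0]]
force: [0.2, -0.1, -1.3]
grip_width: 45.4
grip_force: 13.7
```

```bash
python3 - <<'E'
from cell import *
from h import *
s=read_state();print(s["position"],s["force"],s["grip_width"],s["grip_force"])
c=capture("side");im=c["image"][280:430,200:360]
im=cv2.resize(im,None,fx=4,fy=4,interpolation=cv2.INTER_CUBIC)
cv2.imwrite("pics/a3.png",im)
E
```

```text
[504.25300357 156.44808853  60.49993719] [ 0.18336125 -0.08380053 -1.32705162] 45.379746448672535 13.747551888227463
```

View pics/a3.png

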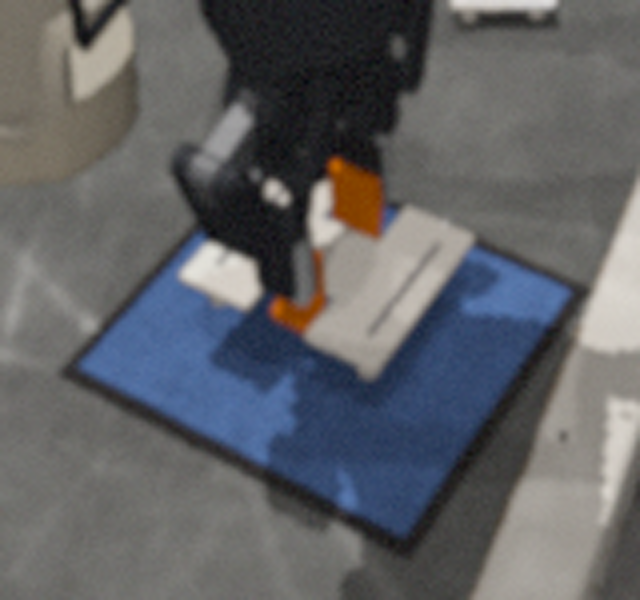

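The cover is held level over the middle of the mat, with its plate at about (330,300) in the crop and the mat corners at (70,370), (405,550) and (585,290). Lowering to touch.

move_arm([
  {"offset": [0,0,-0.02],"twist": [0,0,0],"jaw": 0.472},
  {"offset": [0,0,-0.04],"twist": [0,0,0],"jaw": 0.472},
  {"offset": [0,0,-0.055],"twist": [0,0,0],"jaw": 0.472},
  {"offset": [0,0,-0.065],"twist": [0,0,0],"jaw": 0.472},
  {"offset": [0,0,-0.07],"twist": [0,0,0],"jaw": 0.472},
  {"offset": [0,0,-0.07],"twist": [0,0,0],"jaw": 0.472},
])

```text
time: 10.7
position: [504.6, 157.0, 40.4]
tcp_rot: [[0.986, -0.165, -0.0], [-0.165, -0.986, -0.0], [-0.0, 0.0, -1.0]]
force: [0.8, 0.3, -0.1]
grip_width: 45.1
grip_force: 13.7
```

move_arm([
  {"offset": [0,0,-0.003],"twist": [0,0,0],"jaw": 0.472},
  {"offset": [0,0,-0.006],"twist": [0,0,0],"jaw": 0.472},
  {"offset": [0,0,-0.006],"twist": [0,0,0],"jaw": 0.472},
])

```text
time: 11.0
position: [504.8, 157.0, 38.9]
tcp_rot: [[0.986, -0.165, 0.0], [-0.165, -0.986, 0.0], [0.0, -0.0, -1.0]]
force: [-0.2, 0.2, -0.9]
grip_width: 45.3
grip_force: 13.7
```

move_arm([
  {"offset": [0,0,-0.002],"twist": [0,0,0],"jaw": 0.472},
  {"offset": [0,0,-0.004],"twist": [0,0,0],"jaw": 0.472},
  {"offset": [0,0,-0.004],"twist": [0,0,0],"jaw": 0.472},
])

```text
time: 11.3
position: [504.7, 156.9, 37.6]
tcp_rot: [[0.986, -0.166, -0.0], [-0.166, -0.986, -0.0], [-0.0, 0.0, -1.0]]
force: [-0.4, 0.2, -1.1]
grip_width: 45.1
grip_force: 13.7
```

move_arm([
  {"offset": [0,0,-0.002],"twist": [0,0,0],"jaw": 0.472},
  {"offset": [0,0,-0.003],"twist": [0,0,0],"jaw": 0.472},
  {"offset": [0,0,-0.003],"twist": [0,0,0],"jaw": 0.472},
])

```text
time: 11.6
position: [504.8, 157.0, 37.0]
tcp_rot: [[0.986, -0.165, 0.0], [-0.165, -0.986, 0.0], [0.0, -0.0, -1.0]]
force: [-0.1, -0.9, 0.2]
grip_width: 45.3
grip_force: 13.8
```

move_arm([
  {"offset": [0,0,-0.002],"twist": [0,0,0],"jaw": 0.472},
  {"offset": [0,0,-0.003],"twist": [0,0,0],"jaw": 0.472},
  {"offset": [0,0,-0.003],"twist": [0,0,0],"jaw": 0.472},
])

```text
time: 11.9
position: [504.8, 157.1, 36.9]
tcp_rot: [[0.986, -0.165, 0.001], [-0.165, -0.986, 0.0], [0.0, -0.0, -1.0]]
force: [-3.0, -0.1, 5.9]
grip_width: 45.2
grip_force: 13.9
```

It's down on the mat. Opening slowly.

move_arm([
  {"offset": [0,0,0],"twist": [0,0,0],"jaw": 0.45},
  {"offset": [0,0,0],"twist": [0,0,0],"jaw": 0.42},
  {"offset": [0,0,0],"twist": [0,0,0],"jaw": 0.39},
  {"offset": [0,0,0],"twist": [0,0,0],"jaw": 0.36},
  {"offset": [0,0,0],"twist": [0,0,0],"jaw": 0.32},
  {"offset": [0,0,0],"twist": [0,0,0],"jaw": 0.26},
  {"offset": [0,0,0],"twist": [0,0,0],"jaw": 0.22},
  {"offset": [0,0,0],"twist": [0,0,0],"jaw": 0.22},
])

```text
time: 12.7
position: [504.7, 156.9, 35.8]
tcp_rot: [[0.986, -0.166, -0.0], [-0.166, -0.986, -0.0], [-0.0, 0.0, -1.0]]
force: [-0.5, -0.9, -1.7]
grip_width: 66.6
grip_force: 0.0
```

move_arm([
  {"offset": [0,0,0.02],"twist": [0,0,0],"jaw": 0.22},
  {"offset": [0,0,0.05],"twist": [0,0,0],"jaw": 0.22},
  {"offset": [0,0,0.1],"twist": [0,0,0],"jaw": 0.22},
  {"offset": [0,0,0.2],"twist": [0,0,0],"jaw": 0.22},
  {"offset": [0,0,0.3],"twist": [0,0,0],"jaw": 0.22},
  {"offset": [0,-0.1,0.35],"twist": [0,0,0],"jaw": 0.5},
  {"offset": [0,-0.25,0.35],"twist": [0,0,0],"jaw": 1},
  {"offset": [0,-0.4,0.35],"twist": [0,0,0],"jaw": 1},
  {"offset": [0,-0.55,0.35],"twist": [0,0,0],"jaw": 1},
  {"offset": [0,-0.7,0.35],"twist": [0,0,0],"jaw": 1},
  {"offset": [0,-0.8,0.35],"twist": [0,0,0],"jaw": 1},
  {"offset": [0,-0.8,0.35],"twist": [0,0,0],"jaw": 1},
])

```text
time: 13.9
position: [504.7, -86.6, 142.5]
tcp_rot: [[0.985, -0.17, 0.002], [-0.17, -0.985, -0.002], [0.002, 0.001, -1.0]]
force: [1.0, 0.3, -0.1]
grip_width: -0.5
grip_force: 0.0
```

```bash
python3 - <<'E'
from cell import *
from h import *
import pickle
s=read_state();print(s["position"],s["force"],s["grip_width"],s["grip_force"])
c=capture("top");d=capture("side");pickle.dump(dict(top=c,side=d),open("c1.pkl","wb"))
f=lambda im:cv2.resize(im,None,fx=4,fy=4,interpolation=cv2.INTER_CUBIC)
a=f(c["image"][180:280,165:260]);b=f(d["image"][310:420,210:312])[:400]
cv2.imwrite("pics/a4.png",np.hstack([a,b]))
E
```

```text
[504.74316146 -86.59641295 142.5207588 ] [ 1.00768308  0.2879614  -0.14506833] -0.4811691152661303 0.0
```

View pics/a4.png

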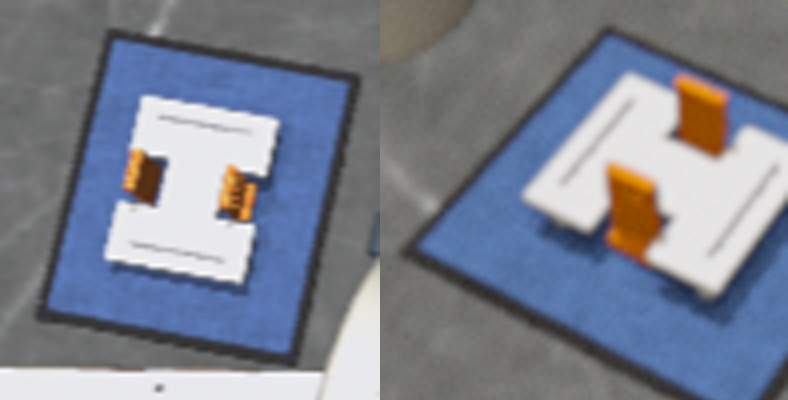

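The cover stands upright in the middle of the mat: plate centre at (192,190) against mat centre at (202,196) in the crop, and height parallax accounts for the difference. The jaws are shut, so on to the button.

move_arm([
  {"offset": [0.01,-0.1,0],"twist": [0,0,-0.03],"jaw": 1},
  {"offset": [0.02,-0.2,0],"twist": [0,0,-0.06],"jaw": 1},
  {"offset": [0.03,-0.3,0],"twist": [0,0,-0.097],"jaw": 1},
  {"offset": [0.039,-0.335,0],"twist": [0,0,-0.097],"jaw": 1},
  {"offset": [0.039,-0.335,-0.05],"twist": [0,0,-0.097],"jaw": 1},
  {"offset": [0.039,-0.335,-0.12],"twist": [0,0,-0.097],"jaw": 1},
  {"offset": [0.039,-0.335,-0.19],"twist": [0,0,-0.097],"jaw": 1},
  {"offset": [0.039,-0.335,-0.22],"twist": [0,0,-0.097],"jaw": 1},
  {"offset": [0.039,-0.335,-0.25],"twist": [0,0,-0.097],"jaw": 1},
  {"offset": [0.039,-0.335,-0.25],"twist": [0,0,-0.097],"jaw": 1},
])

```text
time: 15.0
position: [516.0, -182.4, 64.6]
tcp_rot: [[0.95, -0.312, -0.002], [-0.312, -0.95, 0.001], [-0.002, -0.0, -1.0]]
force: [-0.5, -0.0, 0.4]
grip_width: 0.0
grip_force: 0.0
```

```bash
python3 - <<'E'
from cell import *
from h import *
s=read_state();print(s["position"],s["force"],s["tcp_rot"][:,1])
c=capture("top");d=capture("side")
f=lambda im:cv2.resize(im,None,fx=6,fy=6,interpolation=cv2.INTER_CUBIC)
a=f(c["image"][180:265,350:416]);b=f(d["image"][180:265,310:376])
print(proj(d,s["position"]+[0,0,-11]))
cv2.imwrite("pics/a5.png",np.hstack([a,b]))
E
```

```text
[ 515.98183669 -182.39834816   64.60839868] [-0.45945195 -0.03249775  0.40706672] [-3.11952316e-01 -9.50097659e-01 -4.36213497e-04]
[[342.4052501  218.69810382]]
```

View pics/a5.png

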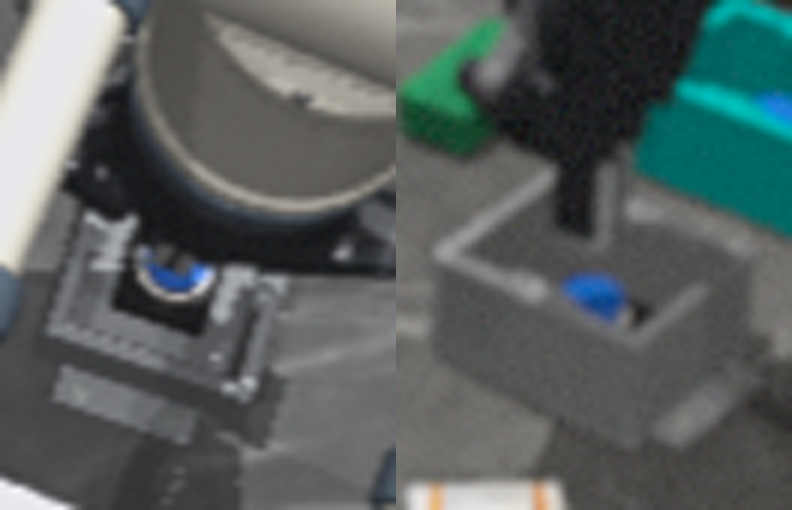

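Both views show the shut fingertips above the open box and the blue button below them, at about (175,272) left and (597,297) right. y is 5 mm off, so I'll correct that and descend.

move_arm([
  {"offset": [0.002,-0.016,0],"twist": [0,0,0],"jaw": 1},
  {"offset": [0.002,-0.016,-0.02],"twist": [0,0,0],"jaw": 1},
  {"offset": [0.002,-0.016,-0.04],"twist": [0,0,0],"jaw": 1},
  {"offset": [0.002,-0.016,-0.055],"twist": [0,0,0],"jaw": 1},
  {"offset": [0.002,-0.016,-0.06],"twist": [0,0,0],"jaw": 1},
  {"offset": [0.002,-0.016,-0.06],"twist": [0,0,0],"jaw": 1},
])

```text
time: 15.7
position: [516.7, -188.2, 47.3]
tcp_rot: [[0.95, -0.313, -0.001], [-0.313, -0.95, 0.0], [-0.001, -0.0, -1.0]]
force: [-0.1, 0.5, 0.4]
grip_width: -0.1
grip_force: 0.0
```

move_arm([
  {"offset": [0,0,-0.003],"twist": [0,0,0],"jaw": 1},
  {"offset": [0,0,-0.006],"twist": [0,0,0],"jaw": 1},
  {"offset": [0,0,-0.006],"twist": [0,0,0],"jaw": 1},
])

```text
time: 16.0
position: [517.1, -188.3, 46.1]
tcp_rot: [[0.95, -0.313, 0.0], [-0.313, -0.95, -0.0], [0.0, -0.0, -1.0]]
force: [-0.2, -0.1, -0.4]
grip_width: -0.1
grip_force: 0.0
```

move_arm([
  {"offset": [0,0,-0.003],"twist": [0,0,0],"jaw": 1},
  {"offset": [0,0,-0.006],"twist": [0,0,0],"jaw": 1},
  {"offset": [0,0,-0.006],"twist": [0,0,0],"jaw": 1},
])

```text
time: 16.3
position: [516.9, -188.3, 44.1]
tcp_rot: [[0.95, -0.313, -0.0], [-0.313, -0.95, 0.0], [-0.0, 0.0, -1.0]]
force: [-0.1, 0.2, -0.2]
grip_width: 0.0
grip_force: 0.0
```

move_arm([
  {"offset": [0,0.003,-0.003],"twist": [0,0,0],"jaw": 1},
  {"offset": [0,0.003,-0.006],"twist": [0,0,0],"jaw": 1},
  {"offset": [0,0.003,-0.006],"twist": [0,0,0],"jaw": 1},
])

```text
time: 16.6
position: [516.9, -187.4, 42.3]
tcp_rot: [[0.95, -0.313, -0.0], [-0.313, -0.95, 0.0], [-0.0, -0.0, -1.0]]
force: [0.2, -0.4, 0.6]
grip_width: -0.0
grip_force: 0.0
```

move_arm([
  {"offset": [0,0,-0.003],"twist": [0,0,0],"jaw": 1},
  {"offset": [0,0,-0.006],"twist": [0,0,0],"jaw": 1},
  {"offset": [0,0,-0.006],"twist": [0,0,0],"jaw": 1},
])

```text
time: 16.9
position: [516.9, -187.4, 40.5]
tcp_rot: [[0.95, -0.313, -0.0], [-0.313, -0.95, 0.0], [-0.0, -0.0, -1.0]]
force: [0.6, -0.4, 0.5]
grip_width: 0.4
grip_force: 0.0
```

move_arm([
  {"offset": [0,0,-0.003],"twist": [0,0,0],"jaw": 1},
  {"offset": [0,0,-0.006],"twist": [0,0,0],"jaw": 1},
  {"offset": [0,0,-0.006],"twist": [0,0,0],"jaw": 1},
])

```text
time: 17.2
position: [516.9, -187.4, 38.7]
tcp_rot: [[0.95, -0.313, -0.0], [-0.313, -0.95, 0.0], [-0.0, -0.0, -1.0]]
force: [-1.1, 0.5, 0.9]
grip_width: 0.0
grip_force: 0.0
```

move_arm([
  {"offset": [0,0,-0.003],"twist": [0,0,0],"jaw": 1},
  {"offset": [0,0,-0.006],"twist": [0,0,0],"jaw": 1},
  {"offset": [0,0,-0.006],"twist": [0,0,0],"jaw": 1},
])

```text
time: 17.5
position: [517.1, -187.5, 37.3]
tcp_rot: [[0.95, -0.313, 0.0], [-0.313, -0.95, -0.0], [0.0, 0.0, -1.0]]
force: [-0.3, 0.1, 2.0]
grip_width: -0.1
grip_force: 1.0
```

move_arm([
  {"offset": [0,0,-0.003],"twist": [0,0,0],"jaw": 1},
  {"offset": [0,0,-0.006],"twist": [0,0,0],"jaw": 1},
  {"offset": [0,0,-0.006],"twist": [0,0,0],"jaw": 1},
])

```text
time: 17.8
position: [517.1, -187.5, 35.4]
tcp_rot: [[0.95, -0.313, 0.0], [-0.313, -0.95, -0.0], [0.0, 0.0, -1.0]]
force: [-1.2, 0.8, 4.4]
grip_width: -0.0
grip_force: 1.6
```

move_arm([
  {"offset": [0,0,-0.003],"twist": [0,0,0],"jaw": 1},
  {"offset": [0,0,-0.005],"twist": [0,0,0],"jaw": 1},
  {"offset": [0,0,-0.005],"twist": [0,0,0],"jaw": 1},
])

```text
time: 18.1
position: [517.1, -187.5, 33.9]
tcp_rot: [[0.95, -0.313, 0.0], [-0.313, -0.95, -0.0], [0.0, 0.0, -1.0]]
force: [-0.9, 1.0, 3.8]
grip_width: -0.1
grip_force: 2.1
```

move_arm([
  {"offset": [0,0,-0.003],"twist": [0,0,0],"jaw": 1},
  {"offset": [0,0,-0.005],"twist": [0,0,0],"jaw": 1},
  {"offset": [0,0,-0.005],"twist": [0,0,0],"jaw": 1},
])

```text
time: 18.4
position: [517.1, -187.5, 32.4]
tcp_rot: [[0.95, -0.313, 0.0], [-0.313, -0.95, -0.0], [0.0, 0.0, -1.0]]
force: [-1.4, 1.4, 5.4]
grip_width: 0.1
grip_force: 2.6
```

move_arm([
  {"offset": [0,0,-0.001],"twist": [0,0,0],"jaw": 1},
  {"offset": [0,0,-0.002],"twist": [0,0,0],"jaw": 1},
  {"offset": [0,0,-0.002],"twist": [0,0,0],"jaw": 1},
])

```text
time: 18.7
position: [517.1, -187.5, 32.1]
tcp_rot: [[0.95, -0.313, 0.0], [-0.313, -0.95, -0.0], [0.0, 0.0, -1.0]]
force: [-1.9, 0.2, 5.8]
grip_width: -0.2
grip_force: 3.2
```

move_arm([
  {"offset": [0,0,-0.002],"twist": [0,0,0],"jaw": 1},
  {"offset": [0,0,-0.002],"twist": [0,0,0],"jaw": 1},
  {"offset": [0,0,-0.002],"twist": [0,0,0],"jaw": 1},
])

```text
time: 19.0
position: [517.2, -187.5, 32.1]
tcp_rot: [[0.95, -0.313, 0.001], [-0.313, -0.95, -0.0], [0.001, 0.0, -1.0]]
force: [-3.3, 1.2, 9.5]
grip_width: 0.4
grip_force: 4.5
```

The button is on its stop: 9.5 N and no further travel. Letting go and rising.

move_arm([
  {"offset": [0,0,0.01],"twist": [0,0,0],"jaw": 1},
  {"offset": [0,0,0.03],"twist": [0,0,0],"jaw": 1},
  {"offset": [0,0,0.07],"twist": [0,0,0],"jaw": 1},
  {"offset": [0,0,0.15],"twist": [0,0,0],"jaw": 1},
  {"offset": [0,0,0.25],"twist": [0,0,0],"jaw": 1},
  {"offset": [0,0,0.35],"twist": [0,0,0],"jaw": 1},
  {"offset": [0,0,0.45],"twist": [0,0,0],"jaw": 1},
  {"offset": [0,0,0.5],"twist": [0,0,0],"jaw": 1},
  {"offset": [0,0,0.5],"twist": [0,0,0],"jaw": 1},
  {"offset": [0,0,0.5],"twist": [0,0,0],"jaw": 1},
  {"offset": [0,0,0.5],"twist": [0,0,0],"jaw": 1},
])

```text
time: 20.1
position: [516.3, -187.1, 178.7]
tcp_rot: [[0.95, -0.313, -0.003], [-0.313, -0.95, 0.001], [-0.004, -0.0, -1.0]]
force: [0.3, 0.2, 0.5]
grip_width: 0.0
grip_force: 0.0
```

```bash
python3 - <<'E'
from cell import *
import cv2
s=read_state();print(s["time"],s["position"],s["force"])
cv2.imwrite("pics/end.png",capture("side")["image"])
E
```

```text
20.1 [ 516.3027003  -187.12278247  178.6697717 ] [0.34620173 0.21736767 0.48308474]
```

View pics/end.png

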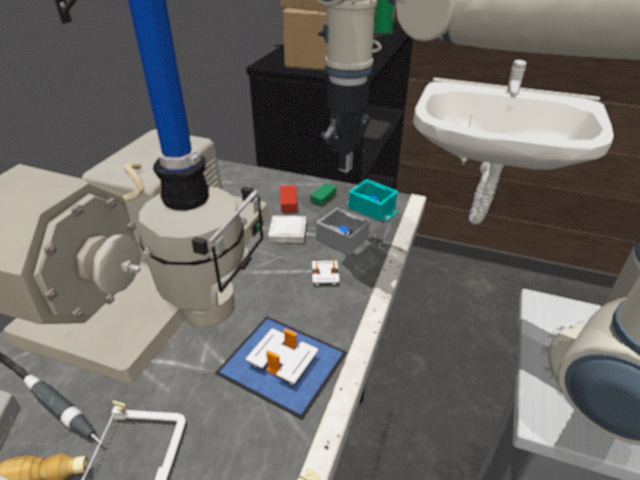

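The cover stands upright mid-mat at (283,355), the box is open with the button out at (344,230), and the arm is clear.

```bash
python3 -c "
from cell import *
print(finish_job())"
```

```text
the job is handed in; nothing more can be done
None
```

Job handed in at about 20 s: the cover came off cleanly and stands right way up in the middle of the mat, and the reset button was pressed to its stop (9.5 N) and released; no verdict came back.

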